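# Turn the station's status flag to green

### The arm

A 7-joint arm with a two-finger parallel gripper is mounted at the origin on the work surface. World frame = base frame: x ahead of the robot, y to its left, z up, the work surface at z = 0. Lengths are in m, angles in rad, forces in N, time in s.
With the tool pointing down it reaches from about 0.35 to 0.9 m from the base axis. Payload 7.2 kg.
Tool frame: the origin (TCP) lies midway between the tips of the shut fingers; the grasp point (between the pads) lies 19 mm behind it; z points along the fingers, y is the line along which they close (so a half turn about z gives the same grasp; the last joint's range is limited). The gripper opens to 88 mm and grips with 3 to 60 N. Pads are 20 mm wide; open, the fingers measure 115 mm over their backs; the gripper's body (75 mm by 178 mm) begins 61 mm behind the grasp point.
Start: joints at [1.082, 0.411, -0.013, 1.596, 0.006, 1.134, -0.082], TCP at [0.255, -0.57, 0.223] pointing down, gripper open.
Joint ranges: [-2.95, 2.95], [-0.29, 1.99], [-1.47, 1.44], [0.14, 2.54], [-1.03, 4.17], [0.13, 1.85], [-2.86, 2.86]. Speed limits (rad/s): [2.39, 2.39, 3.01, 3.01, 3.14, 3.14, 3.14].

### API

Orientations are given as a unit quaternion [w, x, y, z].
In Python, from rig import * gives the robot as it stands.
- The arm moves only by the tool servo_tool, never from a script. Its argument "rows" is a list of rows, each an object with "angular": the turn, a rotation vector about the tool's x, y, z in rad, a list of three; "slide": the shift along the tool's x, y, z in mm, a list of three; "gripper": the finger opening in mm, from 0 to 87.8. A call has 1 to 20 rows; each row shifts and turns the commanded pose from where the row before left it, along the tool's axes as they then stand; what a row does not reach is not made up. A row lasts 1/12 s, in which the tool goes at most 41.7 mm and 7.16 degrees, less where a joint would pass 70% of its speed; a pose out of reach is approached as far as the arm can. A call with a gripper value outside its range is refused whole. The fingers move at their own pace and stop on an object; the grip force is fixed at half the most. Time passes only in rows, so rows that do not move let the fingers close. It gives the time, the measured TCP pose, the force, the opening and the grip force at its end, in the units of the state.
- sense(): the state, without advancing time (a new reading comes with each control period).
- grab_frame(name): name is "scene" or "top" or "wrist"; returns (picture, depth): 384x512x3 uint8, red, green, blue; 384x512 float32, m along the optical axis (not along the pixel's ray), 0 where there is no reading.
- calibration(name): a dict with "mtx" (3x3 intrinsics, pixels), "R" (3x3) and "t" (3): a world point X has camera coordinates R X + t. Camera axes: x right, y down, z forward; pixel columns grow to the right and rows downward; lengths in m; the calibration is good to about 2 mm. The wrist camera is an equidistant fisheye: a pixel r from the principal point sees the ray r / f radians off the axis. A picture is of the moment at which its call begins: read the wrist's pose just before it. calibration takes no time and is no camera call; for the wrist camera it gives the pose at the moment of the call.
- finish_job(): hands the job in; it is judged then, once.
The state is a dict: "t": time; "joint_positions": joint angles; "qd": joint speeds; "effort": joint torques, N m; "ee_pos": TCP position; "tcp_rot": TCP orientation; "ft_force": force on the tool from outside, world axes, zero at the start; "torque": the same for the moment, N m; "finger_gap": opening from 0.0 (shut) to 1.0 (fully open); "grip_force": force on a finger pad.
Only numpy, scipy, OpenCV 4.12 (cv2) and the standard library are available. Lean on these libraries where they do the work, as an engineer would, in place of code of your own. Each camera call takes 0.05 s, during which the arm holds its last target. There are 200 camera calls.

### The job

The run at the blue station is finished: with the fingertips, turn the flag on the blue-based stand right over its pivot, from amber to green, until it lies down flat on the other side. Push it over gently without taking it between the fingers, flicking or forcing it; do not lift the stand or shove it about. Leave the white stand with its flag, the bottle and the beaker as they are.

Things in the scene. Friction and masses are not known exactly. Their poses are not given: they have to be found in the camera images.
- blue_stand: loose weighted flag stand, 0.9 kg: blue base plate 160 x 100 x 12 mm (x, y, z), two posts 14 x 8 mm, 119 mm tall, at y = +-42 mm, that carry a level axle. Origin: centre of the base's underside. +x points from the flag's first side over the pivot to its other side (away from the robot within 0.35 rad), y along the axle, z up
- blue_stand_pivot (a point): centre of the axle of the blue stand, 110 mm above the bench, midway between the posts; axes as blue_stand. Under it a dark stop ledge, 36 mm long (x), top 107 mm above the bench, joins the posts; beyond the ledge there is free air between flag and base plate
- flag (a joint): Flag to be turned, on the blue stand; angle: 0 = level towards the stand's -x, amber face up; pi/2 = upright; pi = turned right over, level towards the stand's +x, green face up. Stops at 0 and pi. Stiff hinge (0.045 N m friction): the flag stays at whatever angle it is left; about 1 N at its free edge moves it. Starts between 0 and 0.3 rad
- flag_edge (a point): middle of the free edge (half-way through the thickness) of the blue stand's flag, moving with it. The flag: white plate 68 mm wide along the axle, 6 mm thick, from 4 to 90 mm from the axle and centred on it, one face amber, the other green, 45 g
- white_stand: loose weighted flag stand, 0.9 kg: white base plate 160 x 100 x 12 mm (x, y, z), two posts 14 x 8 mm, 119 mm tall, at y = +-42 mm, that carry a level axle. Origin: centre of the base's underside. +x points from the flag's first side over the pivot to its other side (away from the robot within 0.35 rad), y along the axle, z up. Leave it alone
- other_flag (a joint): Flag on the white stand; angle: 0 = level towards the stand's -x, amber face up; pi/2 = upright; pi = turned right over, level towards the stand's +x, green face up. Stops at 0 and pi. Stiff hinge (0.045 N m friction): the flag stays at whatever angle it is left; about 1 N at its free edge moves it. Starts between 0 and 0.3 rad. Leave it alone
- other_flag_edge (a point): middle of the free edge (half-way through the thickness) of the white stand's flag, moving with it. The flag: white plate 68 mm wide along the axle, 6 mm thick, from 4 to 90 mm from the axle and centred on it, one face amber, the other green, 45 g
- amber_bottle: loose closed bottle of amber glass with a black cap, 60 mm in diameter, 125 mm tall; origin at the centre of its underside. Leave it alone
- beaker: loose empty glass beaker, 70 mm in diameter, 90 mm tall; origin at the centre of its underside. Leave it alone

How it is judged:
By the outcome, as a careful person would: the job done as asked, in the order asked, and still so for the second after the job is handed in, with the robot touching nothing.
It also fails if it takes over 45 s, if anything falls off the work surface, if the arm or the gripper's body presses on something with over 40 N, if the wrist force passes 120 N, or if a joint passes its speed limit or range.

## Working session

There is one attempt and no reset: what is moved stays moved. The work goes in short steps, Python scripts to look and compute and a tool call to move; the robot and the scene stay as the last step left them, time stands still between calls to the robot, and variables do not carry over. Pictures are saved under pics/ and viewed, at most 10 in all, crops included, and the job is handed in when it is done.

Besides the shell and the picture viewer there is one more tool, called by a JSON object that holds its "api" and its "payload", one argument or row to a line. servo_tool: Moves the arm, as the interface text tells. Its arguments: {"type":"object","properties":{"rows":{"type":"array","items":{"type":"object","properties":{"angular":{"type":"array","items":{"type":"number"}},"slide":{"type":"array","items":{"type":"number"}},"gripper":{"type":"number"}}}}},"required":["rows"]}

```bash
mkdir -p pics; python3 - <<'E'
from rig import *
import cv2,numpy as np
s=sense();print(s['t'],s['ee_pos'],s['tcp_rot'],s['ft_force'],s['finger_gap'])
ims=[]
for n in("scene","top"):
    p,d=grab_frame(n);c=calibration(n);print(n,c['mtx'],c['R'],c['t'])
    np.savez(f'{n}.npz',p=p,d=d,**c)
    cv2.imwrite(f'pics/{n}.png',p[...,::-1])
E
```

```text
0.0 [ 0.25508751 -0.57003497  0.22183993] [-7.57428637e-04  9.77940597e-01  2.08881709e-01 -2.15949380e-04] [ 0.75432969 -0.34820962  0.86534939] 0.9995128454137352
scene [[497.52322288   0.         262.97420372]
 [  0.         497.52322288 195.8238615 ]
 [  0.           0.           1.        ]] [[ 0.39888441  0.91689624  0.01387473]
 [ 0.75589114 -0.3201998  -0.57105225]
 [-0.51915297  0.23827163 -0.82079646]] [-0.21906623 -0.38071479  1.98145792]
top [[434.25859938   0.         261.10138099]
 [  0.         434.25859938 189.09244921]
 [  0.           0.           1.        ]] [[ 0.00206877 -0.99988966  0.01470993]
 [-0.98163659 -0.00483648 -0.19069927]
 [ 0.19074937 -0.0140453  -0.98153829]] [-0.02261299  0.57221633  1.39504479]
```

View pics/top.png

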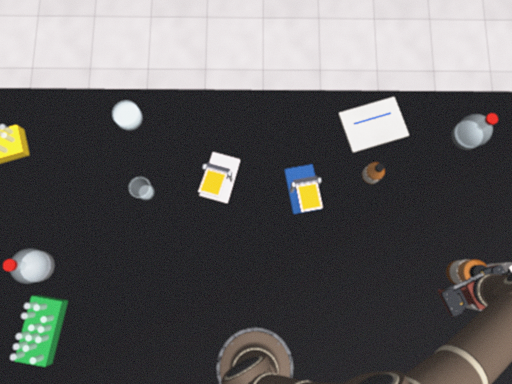

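View pics/scene.png

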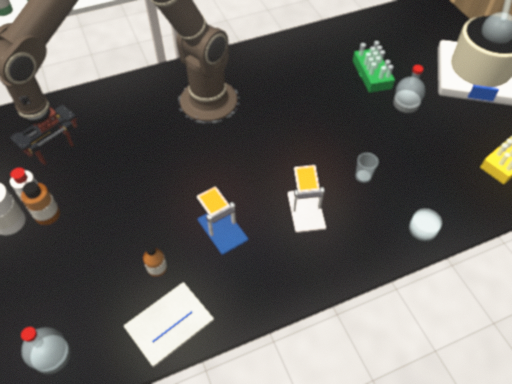

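The top view shows the blue base around (303,188) with its amber flag at about (311,196). The white stand is at (219,178), the small bottle at (374,173) and the beaker at (141,188).

```bash
cat > h.py <<'E'
import numpy as np,cv2
def cloud(z):
    p,d,K,R,t=(z[k] for k in('p','d','mtx','R','t'))
    v,u=np.mgrid[:384,:512]
    c=np.stack([(u-K[0,2])/K[0,0]*d,(v-K[1,2])/K[1,1]*d,d],-1)
    return (c-t)@R
E
python3 - <<'E'
from h import *
for n in('top','scene'):
    z=np.load(n+'.npz');P=cloud(z);h=cv2.cvtColor(z['p'],cv2.COLOR_RGB2HSV);H,S,V=[h[...,i].astype(int) for i in range(3)]
    ok=(z['d']>0)
    box=(abs(P[...,0]-.57)<.2)&(abs(P[...,1]+.1)<.12)&ok
    a=box&(H>15)&(H<35)&(S>150)&(V>150)&(P[...,2]>.06); b=box&(H>100)&(H<125)&(S>120)&(V>60)&(P[...,2]<.03)
    for k,m in(('amber',a),('blue',b)):
        q=P[m]; r=cv2.minAreaRect(q[:,:2].astype(np.float32)*1000)
        print(n,k,m.sum(),q.mean(0).round(4),'z',np.percentile(q[:,2],[5,50,95]).round(4),r)
        if k=='amber':
            print(' normal',np.linalg.svd(q-q.mean(0))[2][2].round(3))
        else: print(' box',cv2.boxPoints(r).round(1).tolist())
    hi=box&(P[...,2]>.1)&(S<90)
    q=P[hi];print('hi',len(q),q.mean(0).round(3),q.max(0).round(3),q.min(0).round(3))
    for nm,cx,cy in(('bottle',.6,-.27),):
        m=(abs(P[...,0]-cx)<.1)&(abs(P[...,1]-cy)<.08)&(P[...,2]>.03)&ok
        if m.any():print(nm,P[m].mean(0).round(3),P[m].max(0).round(3),P[m].min(0).round(3))
E
```

```text
top amber 357 [ 0.5381 -0.1727  0.1151] z [0.1106 0.1152 0.12  ] ((538.379638671875, -172.30078125), (71.10631561279297, 53.96881866455078), 11.358784675598145)
 normal [0.044 0.007 0.999]
top blue 614 [ 0.6074 -0.1454  0.01  ] z [-0.0009  0.011   0.0168] ((586.0842895507812, -165.81381225585938), (169.38648986816406, 107.34846496582031), 10.037575721740723)
 box [[493.29998779296875, -127.69999694824219], [512.0, -233.39999389648438], [678.7999877929688, -203.89999389648438], [660.0999755859375, -98.19999694824219]]
hi 350 [ 0.562 -0.17   0.112] [ 0.607 -0.116  0.124] [ 0.49  -0.214  0.101]
bottle [ 0.55  -0.2    0.114] [ 0.607 -0.19   0.123] [ 0.5   -0.214  0.082]
scene amber 311 [ 0.5382 -0.1698  0.1148] z [0.1099 0.1149 0.12  ] ((536.5113525390625, -170.28860473632812), (74.6841812133789, 54.3993034362793), 13.099305152893066)
 normal [-0.023 -0.001 -1.   ]
scene blue 971 [ 0.6076 -0.1611  0.0112] z [0.0036 0.0117 0.0174] ((584.883056640625, -158.63912963867188), (158.150634765625, 107.74727630615234), 9.516576766967773)
 box [[498.0, -118.5999984741211], [515.7999877929688, -224.8000030517578], [671.7999877929688, -198.6999969482422], [654.0, -92.4000015258789]]
hi 338 [ 0.574 -0.168  0.111] [ 0.608 -0.114  0.125] [ 0.489 -0.211  0.1  ]
bottle [ 0.563 -0.2    0.103] [ 0.608 -0.19   0.125] [ 0.5   -0.212  0.031]
```

{"api": "servo_tool", "payload": {
  "rows": [
    {"slide":[0,0,-30],"gripper":0},
    {"slide":[24,-21.5,0],"gripper":0},
    {"slide":[24,-21.5,0],"gripper":0},
    {"slide":[24,-21.5,0],"gripper":0},
    {"slide":[24,-21.5,0],"gripper":0},
    {"slide":[24,-21.5,0],"gripper":0},
    {"slide":[24,-21.5,0],"gripper":0},
    {"slide":[24,-21.5,0],"gripper":0},
    {"slide":[24,-21.5,0],"gripper":0},
    {"slide":[24,-21.5,0],"gripper":0},
    {"slide":[24,-21.5,0],"gripper":0},
    {"slide":[24,-21.5,0],"gripper":0},
    {"slide":[24,-21.5,0],"gripper":0},
    {"angular":[0,0,0.12],"gripper":0},
    {"angular":[0,0,0.12],"gripper":0},
    {"gripper":0}
  ]
}}

```text
invalid input at $.rows[0]: expected keys angular, slide, gripper
```

{"api": "servo_tool", "payload": {
  "rows": [
    {"angular":[0,0.1,0],"gripper":0},
    {"angular":[0,0.1,0],"gripper":0},
    {"angular":[0,0.1,0],"gripper":0},
    {"angular":[0,0.1,0],"gripper":0},
    {"angular":[0,0.1,0],"gripper":0},
    {"angular":[0,0.1,0],"gripper":0},
    {"angular":[0,0.1,0],"gripper":0},
    {"angular":[0,0.1,0],"gripper":0},
    {"gripper":0},
    {"gripper":0}
  ]
}}

```text
invalid input at $.rows[0]: expected keys angular, slide, gripper
```

```bash
cat >> h.py <<'E'
from scipy.spatial.transform import Rotation as Ro
def show(s):
    q=s['tcp_rot'];R=Ro.from_quat([q[1],q[2],q[3],q[0]]).as_matrix()
    print('t',round(s['t'],2),'p',np.round(s['ee_pos'],4),'q',np.round(s['joint_positions'],2),'F',np.round(s['ft_force'],2));print('tool axes cols\n',R.round(3));return R
E
python3 -c "
from rig import *;from h import *
show(sense())"
```

```text
t 0.1 p [ 0.2551 -0.5701  0.2219] q [ 1.08  0.41 -0.01  1.6   0.01  1.13 -0.08] F [0.02 1.11 0.01]
tool axes cols
 [[ 0.913  0.409 -0.001]
 [ 0.409 -0.913  0.001]
 [-0.    -0.001 -1.   ]]
```

{"api": "servo_tool", "payload": {
  "rows": [
    {"angular":[0,0,0],"slide":[0,0,-30],"gripper":0},
    {"angular":[0,0,0],"slide":[24,-21.5,0],"gripper":0},
    {"angular":[0,0,0],"slide":[24,-21.5,0],"gripper":0},
    {"angular":[0,0,0],"slide":[24,-21.5,0],"gripper":0},
    {"angular":[0,0,0],"slide":[24,-21.5,0],"gripper":0},
    {"angular":[0,0,0],"slide":[24,-21.5,0],"gripper":0},
    {"angular":[0,0,0],"slide":[24,-21.5,0],"gripper":0},
    {"angular":[0,0,0],"slide":[24,-21.5,0],"gripper":0},
    {"angular":[0,0,0],"slide":[24,-21.5,0],"gripper":0},
    {"angular":[0,0,0],"slide":[24,-21.5,0],"gripper":0},
    {"angular":[0,0,0],"slide":[24,-21.5,0],"gripper":0},
    {"angular":[0,0,0],"slide":[24,-21.5,0],"gripper":0},
    {"angular":[0,0,0],"slide":[24,-21.5,0],"gripper":0},
    {"angular":[0,0,0.12],"slide":[0,0,0],"gripper":0},
    {"angular":[0,0,0.12],"slide":[0,0,0],"gripper":0},
    {"angular":[0,0,0],"slide":[0,0,0],"gripper":0}
  ]
}}

```text
t: 1.43
ee_pos: [0.4128, -0.2167, 0.2524]
tcp_rot: [-0.0, 0.996, 0.088, -0.0]
ft_force: [-0.3, 0.5, 0.2]
finger_gap: 0.008
grip_force: 0.0
```

{"api": "servo_tool", "payload": {
  "rows": [
    {"angular":[0,0.1,0],"slide":[0,0,0],"gripper":0},
    {"angular":[0,0.1,0],"slide":[0,0,0],"gripper":0},
    {"angular":[0,0.1,0],"slide":[0,0,0],"gripper":0},
    {"angular":[0,0.1,0],"slide":[0,0,0],"gripper":0},
    {"angular":[0,0.1,0],"slide":[0,0,0],"gripper":0},
    {"angular":[0,0.1,0],"slide":[0,0,0],"gripper":0},
    {"angular":[0,0.1,0],"slide":[0,0,0],"gripper":0},
    {"angular":[0,0.1,0],"slide":[0,0,0],"gripper":0},
    {"angular":[0,0,0],"slide":[0,0,0],"gripper":0}
  ]
}}

```text
t: 2.18
ee_pos: [0.41, -0.218, 0.2515]
tcp_rot: [-0.032, 0.939, 0.086, 0.331]
ft_force: [0.6, 0.1, -0.6]
finger_gap: 0.004
grip_force: 0.0
```

```bash
python3 -c "
from rig import *;from h import *
show(sense())
p,d=grab_frame('scene');cv2.imwrite('pics/s2.png',p[...,::-1])"
```

```text
t 2.18 p [ 0.41   -0.218   0.2515] q [ 0.66 -0.07  0.13  2.32 -0.93  0.7   0.08] F [ 0.58  0.1  -0.55]
tool axes cols
 [[ 0.766  0.182  0.617]
 [ 0.14  -0.983  0.116]
 [ 0.628 -0.003 -0.778]]
```

View pics/s2.png

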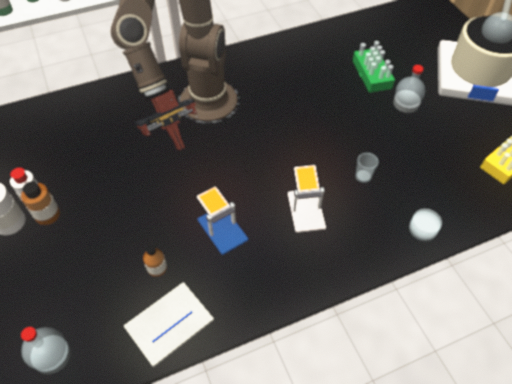

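The fingers are tilted about 39° forward, behind the blue flag, at pixel (180,140). Nothing in the scene has moved. I'll lower them beside the flag, below its level.

{"api": "servo_tool", "payload": {
  "rows": [
    {"angular":[0,0,0],"slide":[-14,-3,17.5],"gripper":0},
    {"angular":[0,0,0],"slide":[-14,-3,17.5],"gripper":0},
    {"angular":[0,0,0],"slide":[-14,-3,17.5],"gripper":0},
    {"angular":[0,0,0],"slide":[-14,-3,17.5],"gripper":0},
    {"angular":[0,0,0],"slide":[-14,-3,17.5],"gripper":0},
    {"angular":[0,0,0],"slide":[-14,-3,17.5],"gripper":0},
    {"angular":[0,0,0],"slide":[-14,-3,17.5],"gripper":0},
    {"angular":[0,0,0],"slide":[-14,-3,17.5],"gripper":0},
    {"angular":[0,0,0],"slide":[0,0,0],"gripper":0},
    {"angular":[0,0,0],"slide":[0,0,0],"gripper":0}
  ]
}}

```text
t: 3.07
ee_pos: [0.4145, -0.216, 0.2081]
tcp_rot: [-0.021, 0.935, 0.094, 0.34]
ft_force: [0.2, 0.2, -0.7]
finger_gap: 0.001
grip_force: 0.0
```

```bash
cat >> h.py <<'E'
O=np.array([.585,-.163,.110]);ya=.18
U=np.array([np.cos(ya),np.sin(ya),0]);W=np.array([-np.sin(ya),np.cos(ya),0])
def flag(s):
    p=np.array(s['ee_pos'])-O;R=show(s)
    print('TCP u,v,z mm',(np.array([p@U,p@W,s['ee_pos'][2]])*1000).round(1),'tilt',round(np.arctan2(R[:,2]@U,-R[2,2]),3))
E
python3 -c "
from rig import *;from h import *
flag(sense())
p,d=grab_frame('wrist');cv2.imwrite('pics/w1.png',p[...,::-1])"
```

```text
t 3.07 p [ 0.4145 -0.216   0.2081] q [-0.32 -0.1   1.1   2.43 -1.02  0.55  0.26] F [ 0.23  0.25 -0.67]
tool axes cols
 [[ 0.751  0.191  0.632]
 [ 0.163 -0.981  0.103]
 [ 0.64   0.025 -0.768]]
TCP u,v,z mm [-177.2  -21.6  208.1] tilt 0.695
```

View pics/w1.png

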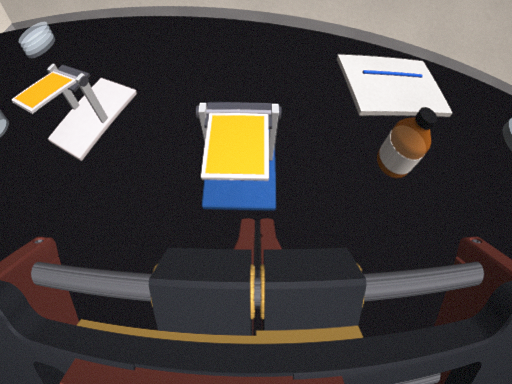

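The wrist view shows the blue stand straight ahead at (240,150), with its amber flag almost level and the bottle well to the right at (405,145). The arm is at its joint limits with this tilt, so I'll reduce it, move forward and then go down.

{"api": "servo_tool", "payload": {
  "rows": [
    {"angular":[0,-0.1,0],"slide":[0,0,0],"gripper":0},
    {"angular":[0,-0.1,0],"slide":[0,0,0],"gripper":0},
    {"angular":[0,0,0],"slide":[14.6,-7,8],"gripper":0},
    {"angular":[0,0,0],"slide":[14.6,-7,8],"gripper":0},
    {"angular":[0,0,0],"slide":[14.6,-7,8],"gripper":0},
    {"angular":[0,0,0],"slide":[0,0,0],"gripper":0},
    {"angular":[0,0,0],"slide":[0,0,0],"gripper":0}
  ]
}}

```text
t: 3.7
ee_pos: [0.4572, -0.1861, 0.2097]
tcp_rot: [-0.019, 0.955, 0.094, 0.282]
ft_force: [-0.3, -0.0, 0.5]
finger_gap: 0.004
grip_force: 0.0
```

```bash
python3 -c "
from rig import *;from h import *
flag(sense())"
```

```text
t 3.7 p [ 0.4572 -0.1861  0.2097] q [-0.28 -0.04  0.84  2.34 -0.75  0.51 -0.21] F [-0.33 -0.03  0.48]
tool axes cols
 [[ 0.824  0.19   0.534]
 [ 0.169 -0.982  0.089]
 [ 0.541  0.017 -0.841]]
TCP u,v,z mm [-1.299e+02  2.000e-01  2.097e+02] tilt 0.572
```

{"api": "servo_tool", "payload": {
  "rows": [
    {"angular":[0,0,0],"slide":[-9.2,0,14.3],"gripper":0},
    {"angular":[0,0,0],"slide":[-9.2,0,14.3],"gripper":0},
    {"angular":[0,0,0],"slide":[-9.2,0,14.3],"gripper":0},
    {"angular":[0,0,0],"slide":[-9.2,0,14.3],"gripper":0},
    {"angular":[0,0,0],"slide":[-9.2,0,14.3],"gripper":0},
    {"angular":[0,0,0],"slide":[-9.2,0,14.3],"gripper":0},
    {"angular":[0,0,0],"slide":[-9.2,0,14.3],"gripper":0},
    {"angular":[0,0,0],"slide":[-9.2,0,14.3],"gripper":0},
    {"angular":[0,0,0],"slide":[0,0,0],"gripper":0},
    {"angular":[0,0,0],"slide":[0,0,0],"gripper":0}
  ]
}}

```text
t: 4.53
ee_pos: [0.4504, -0.1979, 0.1409]
tcp_rot: [-0.009, 0.959, 0.095, 0.266]
ft_force: [0.5, 0.1, 0.0]
finger_gap: 0.006
grip_force: 0.0
```

```bash
python3 -c "
from rig import *;from h import *
flag(sense())
p,d=grab_frame('wrist');cv2.imwrite('pics/w2.png',p[...,::-1])"
```

```text
t 4.53 p [ 0.4504 -0.1979  0.1409] q [ 0.58  0.14 -0.03  2.36 -1.02  0.39  0.1 ] F [0.55 0.06 0.04]
tool axes cols
 [[ 0.84   0.187  0.509]
 [ 0.177 -0.982  0.068]
 [ 0.512  0.033 -0.858]]
TCP u,v,z mm [-138.7  -10.2  140.9] tilt 0.538
```

View pics/w2.png

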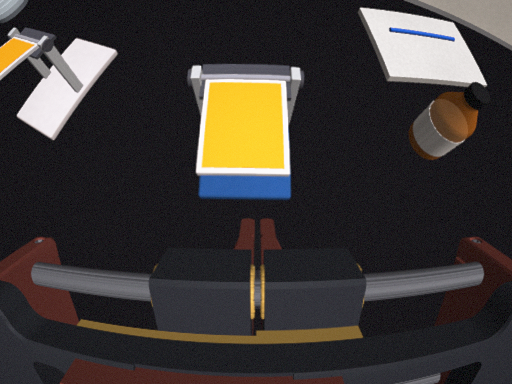

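The wrist view still shows the flag level and straight ahead, its free edge at about (245,173). j5 is at its limit again, so I'll tilt less and keep going down.

{"api": "servo_tool", "payload": {
  "rows": [
    {"angular":[0.035,-0.1,0],"slide":[0,-5,0],"gripper":0},
    {"angular":[0,-0.1,0],"slide":[0,-5,0],"gripper":0},
    {"angular":[0,0,0],"slide":[-4.5,0,12.4],"gripper":0},
    {"angular":[0,0,0],"slide":[-4.5,0,12.4],"gripper":0},
    {"angular":[0,0,0],"slide":[-4.5,0,12.4],"gripper":0},
    {"angular":[0,0,0],"slide":[-4.5,0,12.4],"gripper":0},
    {"angular":[0,0,0],"slide":[-4.5,0,12.4],"gripper":0},
    {"angular":[0,0,0],"slide":[0,0,0],"gripper":0},
    {"angular":[0,0,0],"slide":[0,0,0],"gripper":0}
  ]
}}

```text
t: 5.33
ee_pos: [0.4585, -0.1844, 0.075]
tcp_rot: [-0.02, 0.97, 0.104, 0.217]
ft_force: [0.2, -0.8, 0.7]
finger_gap: 0.007
grip_force: 0.0
```

```bash
python3 -c "
from rig import *;from h import *
flag(sense())"
```

```text
t 5.33 p [ 0.4585 -0.1844  0.075 ] q [ 0.58  0.29 -0.11  2.34 -0.98  0.29  0.03] F [ 0.24 -0.79  0.74]
tool axes cols
 [[ 0.884  0.21   0.417]
 [ 0.193 -0.978  0.084]
 [ 0.425  0.006 -0.905]]
TCP u,v,z mm [-128.3    1.6   75. ] tilt 0.439
```

{"api": "servo_tool", "payload": {
  "rows": [
    {"angular":[0,0,0],"slide":[8.2,1,3.8],"gripper":0},
    {"angular":[0,0,0],"slide":[8.2,0,3.8],"gripper":0},
    {"angular":[0,0,0],"slide":[8.2,0,3.8],"gripper":0},
    {"angular":[0,0,0],"slide":[8.2,0,3.8],"gripper":0},
    {"angular":[0,0,0],"slide":[1.3,0,-2.7],"gripper":0},
    {"angular":[0,0,0],"slide":[1.3,0,-2.7],"gripper":0},
    {"angular":[0,0,0],"slide":[1.3,0,-2.7],"gripper":0},
    {"angular":[0,0,0],"slide":[0,0,0],"gripper":0}
  ]
}}

```text
t: 6.0
ee_pos: [0.4941, -0.1785, 0.0853]
tcp_rot: [-0.019, 0.97, 0.103, 0.218]
ft_force: [-0.7, 0.1, -0.3]
finger_gap: 0.006
grip_force: 0.0
```

```bash
python3 -c "
from rig import *;from h import *
flag(sense())
p,d=grab_frame('wrist');cv2.imwrite('pics/w3.png',p[...,::-1])"
```

```text
t 6.0 p [ 0.4941 -0.1785  0.0853] q [ 0.46  0.3  -0.05  2.28 -0.89  0.31 -0.11] F [-0.67  0.09 -0.35]
tool axes cols
 [[ 0.884  0.209  0.419]
 [ 0.192 -0.978  0.082]
 [ 0.427  0.008 -0.904]]
TCP u,v,z mm [-92.2   1.1  85.3] tilt 0.441
```

View pics/w3.png

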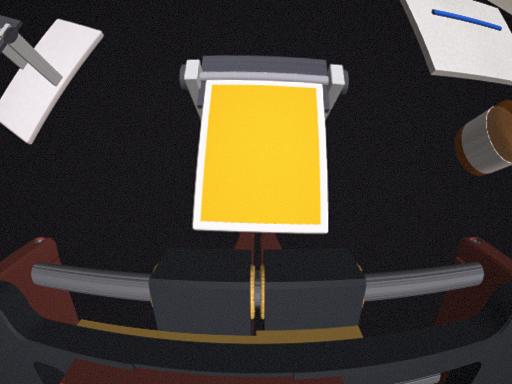

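The wrist view shows the fingertips passing under the free edge at about (258,232), centred on the flag. Next I'll lift it along its arc.

{"api": "servo_tool", "payload": {
  "rows": [
    {"angular":[0,0,0],"slide":[2.3,0,-3.9],"gripper":0},
    {"angular":[0,0,0],"slide":[2.3,0,-3.9],"gripper":0},
    {"angular":[0,0,0],"slide":[2.3,0,-3.9],"gripper":0},
    {"angular":[0,0,0],"slide":[2.3,0,-3.9],"gripper":0},
    {"angular":[0,0,0],"slide":[3.0,0,-3.3],"gripper":0},
    {"angular":[0,0,0],"slide":[3.0,0,-3.3],"gripper":0},
    {"angular":[0,0,0],"slide":[3.0,0,-3.3],"gripper":0},
    {"angular":[0,0,0],"slide":[3.0,0,-3.3],"gripper":0},
    {"angular":[0,0,0],"slide":[3.6,0,-2.7],"gripper":0},
    {"angular":[0,0,0],"slide":[3.6,0,-2.7],"gripper":0},
    {"angular":[0,0,0],"slide":[0,0,0],"gripper":0}
  ]
}}

```text
t: 6.97
ee_pos: [0.5061, -0.1756, 0.1286]
tcp_rot: [-0.019, 0.97, 0.104, 0.218]
ft_force: [-0.5, -0.8, 0.4]
finger_gap: 0.005
grip_force: 0.4
```

```bash
python3 -c "
from rig import *;from h import *
flag(sense())
p,d=grab_frame('scene');cv2.imwrite('pics/s3.png',cv2.resize(p[130:280,130:330,::-1],None,fx=3,fy=3))"
```

```text
t 6.97 p [ 0.5061 -0.1756  0.1286] q [ 0.34  0.23  0.07  2.23 -0.72  0.4  -0.32] F [-0.54 -0.83  0.36]
tool axes cols
 [[ 0.883  0.21   0.419]
 [ 0.193 -0.978  0.083]
 [ 0.427  0.008 -0.904]]
TCP u,v,z mm [-79.9   1.7 128.6] tilt 0.442
```

View pics/s3.png

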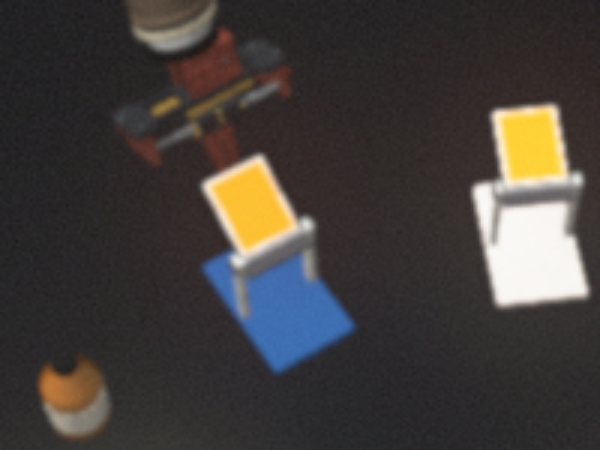

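The crop shows the flag's free edge lifted by the fingers at about (235,170). The stand hasn't moved. I'll carry on along the arc.

{"api": "servo_tool", "payload": {
  "rows": [
    {"angular":[0,0,0],"slide":[3.6,0,-2.7],"gripper":0},
    {"angular":[0,0,0],"slide":[3.6,0,-2.7],"gripper":0},
    {"angular":[0,0,0],"slide":[4.1,0,-1.9],"gripper":0},
    {"angular":[0,0,0],"slide":[4.1,0,-1.9],"gripper":0},
    {"angular":[0,0,0],"slide":[4.1,0,-1.9],"gripper":0},
    {"angular":[0,0,0],"slide":[4.1,0,-1.9],"gripper":0},
    {"angular":[0,0,0],"slide":[4.4,0,-1.0],"gripper":0},
    {"angular":[0,0,0],"slide":[4.4,0,-1.0],"gripper":0},
    {"angular":[0,0,0],"slide":[4.4,0,-1.0],"gripper":0},
    {"angular":[0,0,0],"slide":[4.4,0,-1.0],"gripper":0},
    {"angular":[0,0,0],"slide":[4.5,0,-0.2],"gripper":0},
    {"angular":[0,0,0],"slide":[4.5,0,-0.2],"gripper":0},
    {"angular":[0,0,0],"slide":[4.5,0,-0.2],"gripper":0},
    {"angular":[0,0,0],"slide":[4.5,0,-0.2],"gripper":0},
    {"angular":[0,0,0],"slide":[4.4,0,0.8],"gripper":0},
    {"angular":[0,0,0],"slide":[4.4,0,0.8],"gripper":0},
    {"angular":[0,0,0],"slide":[4.4,0,0.8],"gripper":0},
    {"angular":[0,0,0],"slide":[4.4,0,0.8],"gripper":0},
    {"angular":[0,0,0],"slide":[0,0,0],"gripper":0}
  ]
}}

```text
t: 8.6
ee_pos: [0.5678, -0.1616, 0.1736]
tcp_rot: [-0.02, 0.97, 0.104, 0.218]
ft_force: [0.7, 0.8, -0.0]
finger_gap: 0.008
grip_force: 0.0
```

```bash
python3 -c "
from rig import *;from h import *
flag(sense())
p,d=grab_frame('scene');cv2.imwrite('pics/s4.png',cv2.resize(p[130:280,130:330,::-1],None,fx=3,fy=3))"
```

```text
t 8.6 p [ 0.5678 -0.1616  0.1736] q [ 0.2   0.23  0.15  2.09 -0.54  0.5  -0.59] F [ 0.71  0.85 -0.03]
tool axes cols
 [[ 0.884  0.21   0.418]
 [ 0.193 -0.978  0.083]
 [ 0.426  0.007 -0.904]]
TCP u,v,z mm [-16.7   4.4 173.6] tilt 0.441
```

View pics/s4.png

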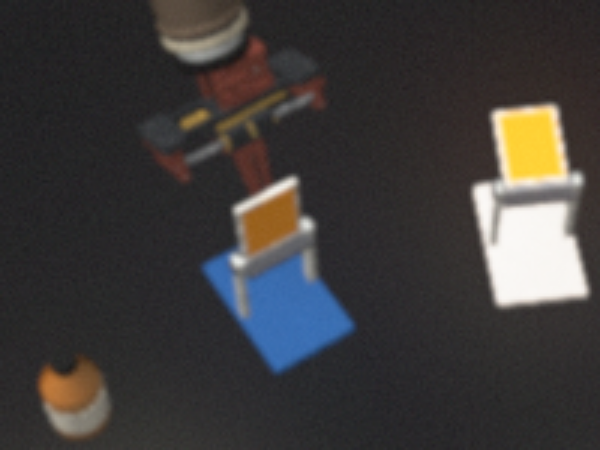

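The flag now stands upright, with its top edge at about (265,190). Next I'll work out the rows for the second half, bringing the tool vertical as the flag goes down.

```bash
python3 - <<'E'
from h import *
def tcp(th):
    a=.44*(np.pi-th)/1.64;r=68
    return np.array([-r*np.cos(th)-3*np.sin(th)-10*np.cos(a),110+r*np.sin(th)-3*np.cos(th)-10*np.sin(a)]),a
p=np.array([-16.7,173.6]);a=.44
ths=np.linspace(1.5,np.pi,12)
for th in ths[1:]:
    q,b=tcp(th);d=(q-p)/3;m=(a+b)/2
    print(round(th,2),q.round(1),'x3: rot',round((b-a)/3,4),'x',round(d[0]*np.cos(m)+d[1]*np.sin(m),1),'z',round(d[0]*np.sin(m)-d[1]*np.cos(m),1))
    p,a=q,b
E
```

```text
1.65 [ -6.9 174.1] x3: rot -0.0132 x 3.1 z 1.2
1.8 [  3.1 173.4] x3: rot -0.0133 x 3.0 z 1.5
1.95 [ 12.7 171.2] x3: rot -0.0133 x 2.8 z 1.8
2.1 [ 21.9 167.5] x3: rot -0.0133 x 2.6 z 2.1
2.25 [ 30.5 162.6] x3: rot -0.0133 x 2.3 z 2.3
2.4 [ 38.1 156.4] x3: rot -0.0133 x 2.0 z 2.6
2.54 [ 44.7 149.1] x3: rot -0.0133 x 1.7 z 2.8
2.69 [ 50.1 140.9] x3: rot -0.0133 x 1.4 z 2.9
2.84 [ 54.1 132.1] x3: rot -0.0133 x 1.1 z 3.1
2.99 [ 56.8 122.7] x3: rot -0.0133 x 0.7 z 3.2
3.14 [ 58. 113.] x3: rot -0.0133 x 0.3 z 3.2
```

{"api": "servo_tool", "payload": {
  "rows": [
    {"angular":[0,-0.013,0],"slide":[3.1,0.1,1.2],"gripper":0},
    {"angular":[0,-0.013,0],"slide":[3.1,0.1,1.2],"gripper":0},
    {"angular":[0,-0.013,0],"slide":[3.1,0.1,1.2],"gripper":0},
    {"angular":[0,-0.013,0],"slide":[3.0,0.1,1.5],"gripper":0},
    {"angular":[0,-0.013,0],"slide":[3.0,0.1,1.5],"gripper":0},
    {"angular":[0,-0.013,0],"slide":[3.0,0.1,1.5],"gripper":0},
    {"angular":[0,-0.013,0],"slide":[2.8,0.1,1.8],"gripper":0},
    {"angular":[0,-0.013,0],"slide":[2.8,0.1,1.8],"gripper":0},
    {"angular":[0,-0.013,0],"slide":[2.8,0.1,1.8],"gripper":0},
    {"angular":[0,-0.013,0],"slide":[2.6,0.1,2.1],"gripper":0},
    {"angular":[0,-0.013,0],"slide":[2.6,0.1,2.1],"gripper":0},
    {"angular":[0,-0.013,0],"slide":[2.6,0.1,2.1],"gripper":0},
    {"angular":[0,-0.013,0],"slide":[2.3,0.1,2.3],"gripper":0},
    {"angular":[0,-0.013,0],"slide":[2.3,0.1,2.3],"gripper":0},
    {"angular":[0,-0.013,0],"slide":[2.3,0.1,2.3],"gripper":0},
    {"angular":[0,-0.013,0],"slide":[2.0,0.1,2.6],"gripper":0},
    {"angular":[0,-0.013,0],"slide":[2.0,0.1,2.6],"gripper":0},
    {"angular":[0,-0.013,0],"slide":[2.0,0.1,2.6],"gripper":0},
    {"angular":[0,0,0],"slide":[0,0,0],"gripper":0}
  ]
}}

```text
t: 10.23
ee_pos: [0.622, -0.1518, 0.1558]
tcp_rot: [-0.007, 0.989, 0.105, 0.102]
ft_force: [0.6, 0.5, -0.0]
finger_gap: 0.005
grip_force: 0.0
```

```bash
python3 -c "
from rig import *;from h import *
flag(sense())
p,d=grab_frame('scene');cv2.imwrite('pics/s5.png',cv2.resize(p[130:280,130:330,::-1],None,fx=3,fy=3))"
```

```text
t 10.23 p [ 0.622  -0.1518  0.1558] q [-0.    0.41  0.27  1.82 -0.28  0.76 -0.93] F [ 0.56  0.49 -0.01]
tool axes cols
 [[ 0.957  0.21   0.2  ]
 [ 0.207 -0.978  0.036]
 [ 0.204  0.007 -0.979]]
TCP u,v,z mm [ 38.4   4.4 155.8] tilt 0.205
```

View pics/s5.png

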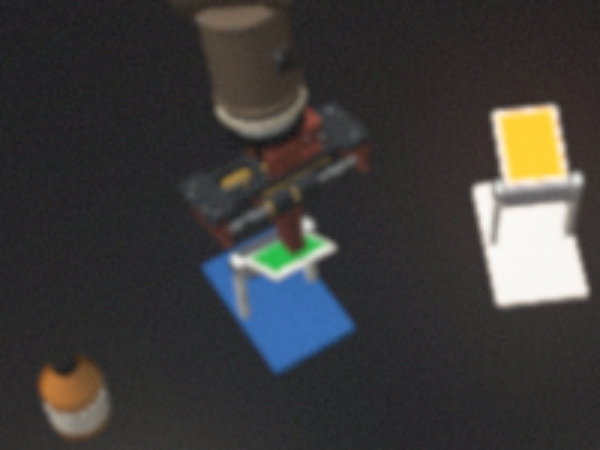

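The flag is past the top, green face showing at (285,255), and the stand is still in place. I'll press it down the rest of the way.

{"api": "servo_tool", "payload": {
  "rows": [
    {"angular":[0,-0.013,0],"slide":[1.7,0.1,2.8],"gripper":0},
    {"angular":[0,-0.013,0],"slide":[1.7,0.1,2.8],"gripper":0},
    {"angular":[0,-0.013,0],"slide":[1.7,0.1,2.8],"gripper":0},
    {"angular":[0,-0.013,0],"slide":[1.4,0.1,2.9],"gripper":0},
    {"angular":[0,-0.013,0],"slide":[1.4,0.1,2.9],"gripper":0},
    {"angular":[0,-0.013,0],"slide":[1.4,0.1,2.9],"gripper":0},
    {"angular":[0,-0.013,0],"slide":[1.1,0.1,3.1],"gripper":0},
    {"angular":[0,-0.013,0],"slide":[1.1,0.1,3.1],"gripper":0},
    {"angular":[0,-0.013,0],"slide":[1.1,0.1,3.1],"gripper":0},
    {"angular":[0,-0.013,0],"slide":[0.7,0,3.2],"gripper":0},
    {"angular":[0,-0.013,0],"slide":[0.7,0,3.2],"gripper":0},
    {"angular":[0,-0.013,0],"slide":[0.7,0,3.2],"gripper":0},
    {"angular":[0,-0.013,0],"slide":[0.3,0,3.0],"gripper":0},
    {"angular":[0,-0.013,0],"slide":[0.3,0,2.5],"gripper":0},
    {"angular":[0,0,0],"slide":[0,0,0],"gripper":0}
  ]
}}

```text
t: 11.53
ee_pos: [0.6413, -0.1489, 0.1166]
tcp_rot: [0.002, 0.994, 0.106, 0.012]
ft_force: [0.3, 0.4, -0.2]
finger_gap: 0.011
grip_force: 0.0
```

{"api": "servo_tool", "payload": {
  "rows": [
    {"angular":[0,0,0],"slide":[0,0,1.5],"gripper":0},
    {"angular":[0,0,0],"slide":[0,0,0],"gripper":0}
  ]
}}

```text
t: 11.7
ee_pos: [0.6411, -0.1494, 0.1157]
tcp_rot: [0.002, 0.994, 0.105, 0.012]
ft_force: [-1.3, 0.4, -0.1]
finger_gap: 0.004
grip_force: 0.0
```

{"api": "servo_tool", "payload": {
  "rows": [
    {"angular":[0,0,0],"slide":[0,0,1.0],"gripper":0},
    {"angular":[0,0,0],"slide":[0,0,0],"gripper":0}
  ]
}}

```text
t: 11.87
ee_pos: [0.6411, -0.1495, 0.115]
tcp_rot: [0.002, 0.994, 0.105, 0.012]
ft_force: [0.1, -0.3, 0.3]
finger_gap: 0.005
grip_force: 0.0
```

Still above the expected 0.113 with no stop force, so I'll step down in small moves.

{"api": "servo_tool", "payload": {
  "rows": [
    {"angular":[0,0,0],"slide":[0,0,1.0],"gripper":0},
    {"angular":[0,0,0],"slide":[0,0,0],"gripper":0}
  ]
}}

```text
t: 12.03
ee_pos: [0.6411, -0.1495, 0.1139]
tcp_rot: [0.002, 0.994, 0.105, 0.012]
ft_force: [0.2, -0.2, 0.4]
finger_gap: 0.006
grip_force: 0.1
```

{"api": "servo_tool", "payload": {
  "rows": [
    {"angular":[0,0,0],"slide":[0,0,1.0],"gripper":0},
    {"angular":[0,0,0],"slide":[0,0,0],"gripper":0}
  ]
}}

```text
t: 12.2
ee_pos: [0.6413, -0.1494, 0.1135]
tcp_rot: [0.002, 0.994, 0.105, 0.013]
ft_force: [-1.6, -0.0, 3.9]
finger_gap: 0.007
grip_force: 2.3
```

{"api": "servo_tool", "payload": {
  "rows": [
    {"angular":[0,0,0],"slide":[0,0,0.5],"gripper":0},
    {"angular":[0,0,0],"slide":[0,0,0],"gripper":0}
  ]
}}

```text
t: 12.37
ee_pos: [0.6413, -0.1495, 0.1134]
tcp_rot: [0.002, 0.994, 0.105, 0.013]
ft_force: [-2.5, 0.5, 7.2]
finger_gap: 0.005
grip_force: 3.8
```

The force is rising at 113.4 mm, so the flag is on its stop. I'll retreat straight up and then back.

{"api": "servo_tool", "payload": {
  "rows": [
    {"angular":[0,0,0],"slide":[0,0,-2],"gripper":0},
    {"angular":[0,0,0],"slide":[0,0,-5],"gripper":0},
    {"angular":[0,0,0],"slide":[0,0,-20],"gripper":0},
    {"angular":[0,0,0],"slide":[0,0,-30],"gripper":0},
    {"angular":[0,0,0],"slide":[0,0,-30],"gripper":0},
    {"angular":[0,0,0],"slide":[0,0,-30],"gripper":0},
    {"angular":[0,0,0],"slide":[-30,0,0],"gripper":0},
    {"angular":[0,0,0],"slide":[-30,0,0],"gripper":0},
    {"angular":[0,0,0],"slide":[-30,0,0],"gripper":0},
    {"angular":[0,0,0],"slide":[-30,0,0],"gripper":0},
    {"angular":[0,0,0],"slide":[-30,0,0],"gripper":0},
    {"angular":[0,0,0],"slide":[-30,0,0],"gripper":0},
    {"angular":[0,0,0],"slide":[0,0,0],"gripper":0}
  ]
}}

```text
t: 13.45
ee_pos: [0.4571, -0.1887, 0.2252]
tcp_rot: [0.002, 0.995, 0.103, 0.011]
ft_force: [0.6, -0.4, -0.7]
finger_gap: 0.008
grip_force: 0.0
```

```bash
python3 - <<'E'
from rig import *;from h import *
flag(sense())
p,d=grab_frame('scene');c=calibration('scene');z=dict(p=p,d=d,**c);P=cloud(z)
h=cv2.cvtColor(p,cv2.COLOR_RGB2HSV);m=(h[...,0]>45)&(h[...,0]<75)&(h[...,1]>120)&(abs(P[...,1]+.15)<.1)&(d>0)
q=P[m];print(m.sum(),q.mean(0),np.linalg.svd(q-q.mean(0))[2][2])
A=np.c_[(q-O)@U,np.ones(len(q))];print('slope',np.linalg.lstsq(A,q[:,2],rcond=None)[0])
cv2.imwrite('pics/s6.png',cv2.resize(p[130:280,130:330,::-1],None,fx=3,fy=3))
E
```

```text
t 13.45 p [ 0.4571 -0.1887  0.2252] q [-0.04  0.17  0.38  1.94 -0.08  1.02 -0.98] F [ 0.61 -0.44 -0.74]
tool axes cols
 [[ 0.979  0.205  0.023]
 [ 0.205 -0.979 -0.001]
 [ 0.022  0.006 -1.   ]]
TCP u,v,z mm [-130.5   -2.4  225.2] tilt 0.023
341 [ 0.63068731 -0.15267479  0.11342468] [ 0.01893985 -0.02353215 -0.99954366]
slope [0.01430705 0.11275515]
```

View pics/s6.png

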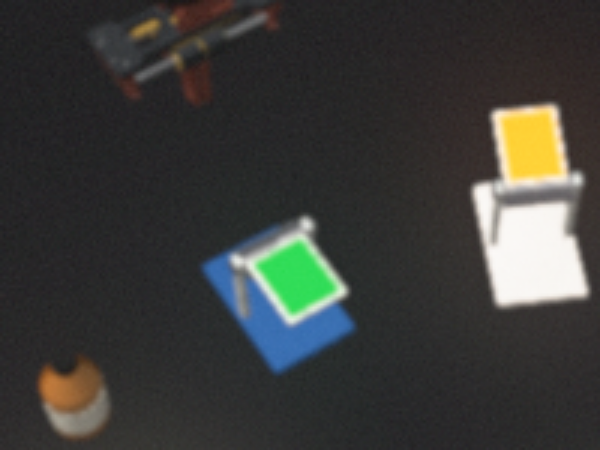

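The flag lies flat with its green face up at (297,278), at a height of 113 mm. The stand, the white stand and the bottle are where they were, and the robot is clear.

```bash
python3 -c "
from rig import *
print(finish_job())"
```

```text
the job is handed in; nothing more can be done
None
```

The blue stand's flag is turned right over and lies flat, green face up, and the job is handed in; the stand, the white stand and the bottle look unmoved, the beaker was never approached, and the arm is clear.

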